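# Hang the set-up plate on the rotary hook stand

### The arm

A 6-joint arm with a two-finger parallel gripper is mounted at the origin on the work surface. World frame = base frame: x ahead of the robot, y to its left, z up, the work surface at z = 0. Lengths are in m, angles in degrees, forces in N, time in s.
With the tool pointing down it reaches from about 0.3 to 0.95 m from the base axis. Payload 3.1 kg.
Tool frame: the origin (TCP) lies at the very end of the fingers, on their centre line; the grasp point (between the pads) lies 19 mm behind it; z points along the fingers, y is the direction in which the jaws open and shut (so a half turn about z gives the same grasp; the last joint's range is limited). The gripper opens to 85 mm and grips with 20 to 120 N. Pads are 22 mm wide; open, the fingers measure 114 mm over their backs; the gripper's body (76 mm by 85 mm) begins 54 mm behind the grasp point. The pads swing forward as they close: fully open they stand 13 mm farther back than shut.
Start: joints at [-71.373, 17.653, 93.61, -0, 68.738, -3.994], TCP at [0.24, -0.577, 0.231] pointing down, gripper open.
Joint ranges: [-175.34, 175.34], [-45.06, 112.39], [2.9, 150.54], [-68.45, 248.45], [3.09, 151.38], [-168.51, 168.51]. Speed limits (degrees/s): [159.86, 159.86, 180, 180, 180, 180].

### API

Orientations are given as [roll, pitch, yaw] about the fixed x, y, z axes, in that order (R = Rz(yaw) Ry(pitch) Rx(roll)).
In Python, from cell import arm gives the robot as it stands.
- The arm moves only by the shell command python3 -m jog 'ROWS' [FORCE]. ROWS is JSON, a list of rows, each a list of 5 numbers: the finger opening in mm, from 0 to 85.4, then the shift along the tool's x, y, z normalised to -1 to 1, where 1 is 0.15 m, then the turn about the tool's z normalised to -1 to 1, where 1 is pi/2 rad. A call has 1 to 20 rows; each row shifts and turns the commanded pose from where the row before left it, along the tool's axes as they then stand; what a row does not reach is not made up. A row lasts 1/10 s, in which the tool goes at most 50 mm and 8.59 degrees, less where a joint would pass 70% of its speed; a pose out of reach is approached as far as the arm can. A call with a number of a shift or a turn outside -1 to 1 is refused whole. A call with a gripper value outside its range is refused whole. The fingers move at their own pace and stop on an object; FORCE is the grip in N (left out, the last holds). Time passes only in rows, so rows that do not move let the fingers close. It gives the time, the measured TCP pose, the force and the opening at its end, in the units of the state.
- arm.sense(): the state, without advancing time (a new reading comes with each control period).
- arm.read_camera(name): name is "side" or "top" or "wrist"; returns the picture (384x512x3 uint8, blue, green, red); there is no depth.
- arm.camera_params(name): a dict with "fov_y" (degrees; the focal length in pixels is half the picture's height over the tangent of half this angle, whatever the lens; pixels are square), "cx", "cy" (the principal point, pixels), "view" (4x4, takes a point from world to camera coordinates). Camera axes: x right, y down, z forward; pixel columns grow to the right and rows downward; lengths in m; the calibration is good to about 2 mm. A picture is of the moment at which its call begins: read the wrist's pose just before it. camera_params takes no time and is no camera call; for the wrist camera it gives the pose at the moment of the call.
- arm.hand_in(): hands the job in, once; it reports no verdict.
Trained networks look in the newest picture that a camera, given by its name, has taken for a name from the list of things; names that differ only in an ending like _2 or _b are one class to them, and where a whole thing is asked for, a point or a joint stands for the part that bears it (a point fixed in the world has none). Each returns a list of dicts, best first, with "conf" (0 to 1); they miss things now and then, are a little off and sometimes report something else, mostly with a low value. They report only what shows in the picture. A call takes as long as a camera call. They do not tell look-alikes from the thing itself.
- arm.trace(camera, label): "region" (384x512 bool, what is visible of it).
- arm.landmark_of(camera, label): "location" ([x, y, z] in m, in the coordinates of the camera as it stood for that picture, good to about 4 mm: a listed point, or the origin of a listed thing).
The state is a dict: "time_s": time; "joints": joint angles; "joint_velocities": joint speeds; "joint_torque": joint torques, N m; "position": TCP position; "eef_rot": TCP orientation; "wrist_force": force on the tool from outside, world axes, zero at the start; "torque": the same for the moment, N m; "width": opening from 0.0 (shut) to 1.0 (fully open).
Only numpy, scipy, OpenCV 4.12 (cv2) and the standard library are available. Lean on these libraries where they do the work, as an engineer would, in place of code of your own. Each camera call takes 0.05 s, during which the arm holds its last target.

### The job

Turn the hook stand (it has a bar on top for that) until its empty hook is right over the loading post on the base. Then hang the standing aluminium plate on that hook by its hole and press it gently but firmly back along the rod until it bears on the stop collar; leave it hanging there against the collar, and leave the other things on the bench where they are.

Things in the scene. Friction and masses are not known exactly. Their poses are not given: they have to be found in the camera images.
- stand: Steel rotary hook stand, fixed to the bench, with all it carries; round base 200 mm across, 14 mm high. Origin: centre of the base's underside, on the turning axis; z up. Its -x axis is the loading side: a flat tongue runs out there to 180 mm from the axis and carries the loading post.
- loading_post (a point): Top of the small upright loading post (12 mm across, top 24 mm above the bench) on the tongue, 165 mm from the turning axis towards the stand's -x.
- carousel (a joint): Carousel angle, rad, counter-clockwise from above. 0 or 2 pi: the empty hook is over the loading post. Turns both ways (-7 to 13), takes about 0.35 N m, stays where left, starts at 0.7 to 5.5. Four level radial rods 90 degrees apart, 150 mm above the bench: one empty, three with things (pin spanner, disc, flange) that swing on them.
- turn_bar (a point): Middle of the bar on top of the carousel, on the turning axis, 222 mm above the bench. The bar is 60 mm long, 16 mm wide, from 206 to 238 mm above the bench, parallel to the empty rod; grip it from above across its width. The frame turns with the carousel: its -x axis points out along the empty rod.
- empty_hook_tip (a point): End of the empty hook, 165 mm from the turning axis, at the height of the rod's axis (150 mm above the bench). Axes as turn_bar: -x points outward. The rod is 10 mm in diameter, level and radial; its last 7 mm bend up into a lip whose top is 14 mm above the rod's axis.
- rod_root (a point): Point on the empty rod's axis 85 mm from the turning axis. A firm stop collar, 32 mm across, is clamped round the rod: its outward face lies 0 to 20 mm outward of this point, set differently each time and not measured: see it, or feel for it by sliding the plate in. Press 4 N or more for 0.2 s; over 25 N on the stand is too rough.
- plate: Aluminium plate upright on a steel T foot, 0.52 to 0.78 kg: 90 mm wide (y), 14 mm thick (x), 125 mm high (z up); foot 44 mm deep (x), 90 mm wide, 10 mm thick, symmetric. Origin: centre of the foot's underside. Grip it from above across the thickness near its top, fingertips 28 mm or more above the hole's centre, clear of the collar. A smaller plate without a hole is not wanted.
- plate_hole (a point): Centre of the 28 mm hole through the plate, 55 mm above the foot's underside, 70 mm below the top edge; it runs along the plate's x. Hanging, the hole's top rests on the rod and its centre is 9 mm below the rod's axis.
Things that resemble listed ones, but are neither listed nor needed, are in the scene too. What is shaped like the plate but pink or purple is not meant.

How it is judged:
By the outcome, as a careful person would: the job done as asked, in the order asked, and still so for the second after the job is handed in, with the robot touching nothing.
It also fails if it takes over 72 s, if anything falls off the work surface, if the arm or the gripper's body presses on something with over 40 N, if the wrist force passes 120 N, or if a joint passes its speed limit or range.

## Working session

There is one attempt and no reset: what is moved stays moved. The work goes in short steps, Python scripts to look and compute and a shell command to move; the robot and the scene stay as the last step left them, time stands still between calls to the robot, and variables do not carry over. Pictures are saved under pics/ and viewed, and the job is handed in when it is done.

```bash
ls; mkdir -p pics
cat > h.py <<'E'
import numpy as np, cv2
from cell import arm
def snap(c,name):
    P=arm.camera_params(c); im=arm.read_camera(c); cv2.imwrite(f'pics/{name}.png',im); return im,P
def toworld(P,loc):
    V=np.array(P['view']); return (np.linalg.inv(V)@np.r_[loc,1])[:3]
def proj(P,p):
    V=np.array(P['view']); c=V@np.r_[p,1]; f=192/np.tan(np.radians(P['fov_y'])/2)
    return f*c[0]/c[2]+P['cx'], f*c[1]/c[2]+P['cy']
def ray(P,u,v,z):
    V=np.linalg.inv(np.array(P['view'])); f=192/np.tan(np.radians(P['fov_y'])/2)
    d=V[:3,:3]@np.array([(u-P['cx'])/f,(v-P['cy'])/f,1]); o=V[:3,3]
    return o+d*(z-o[2])/d[2]
E
python3 - <<'E'
from h import *
np.set_printoptions(precision=4,suppress=True)
print(arm.sense())
for c in ('top','side','wrist'):
    im,P=snap(c,c+'0'); print(c,P)
    for l in ('stand','loading_post','turn_bar','empty_hook_tip','rod_root','plate','plate_hole'):
        if c=='wrist': continue
        for r in arm.landmark_of(c,l)[:3]:
            w=toworld(P,r['location']); print(c,l,round(r['conf'],2),w,np.round(proj(P,w)))
E
```

```text
pics
{'time_s': 0.0, 'joints': array([-71.3741,  17.7021,  93.6919,   0.    ,  68.7379,  -3.9946]), 'joint_velocities': array([ 0.0261,  0.0343, -0.0502,  0.0118, -0.0802, -0.1599]), 'joint_torque': array([  0.0013, -41.5257, -27.6664,   0.0001,   0.0105,   0.    ]), 'position': array([ 0.2401, -0.5761,  0.2301]), 'eef_rot': array([-179.8684,   -0.0092,   22.6204]), 'wrist_force': array([-0.1293, -0.4969,  0.1116]), 'torque': array([-0.0033, -0.0645, -0.0062]), 'width': 0.9994219159533422}
top {'fov_y': 54.1795368432955, 'cx': 252.24195353972328, 'cy': 194.00581482682725, 'view': array([[ 0.1259, -0.992 , -0.0028, -0.1586],
       [-0.9718, -0.1227, -0.2015,  0.5201],
       [ 0.1996,  0.0281, -0.9795,  0.9641],
       [ 0.    ,  0.    ,  0.    ,  1.    ]])}
top stand 0.7 [0.7033 0.2206 0.1497] [140. 108.]
top stand 0.68 [0.6386 0.064  0.0004] [204. 157.]
top loading_post 0.76 [0.477  0.0424 0.0222] [201. 211.]
top turn_bar 0.67 [0.6434 0.0626 0.2234] [192. 126.]
top empty_hook_tip 0.97 [0.7064 0.2187 0.1511] [140. 107.]
top empty_hook_tip 0.73 [0.67   0.1467 0.1529] [165. 123.]
top 
[... 960 characters left out ...]
.6719 0.147  0.1533] [139. 276.]
side rod_root 0.33 [0.477  0.0431 0.0207] [248. 268.]
side plate 0.84 [ 0.4558 -0.2576 -0.0015] [269. 176.]
side plate 0.79 [ 0.4527 -0.1275  0.0003] [265. 213.]
side plate 0.72 [ 0.5778 -0.2522  0.0025] [227. 173.]
side plate_hole 0.9 [ 0.3189 -0.2293  0.0562] [320. 176.]
side plate_hole 0.79 [ 0.454  -0.1248  0.0563] [266. 202.]
side plate_hole 0.72 [ 0.5831 -0.2456  0.0563] [223. 161.]
wrist {'fov_y': 63.4380909576031, 'cx': 257.84353427719856, 'cy': 194.96988632550307, 'view': array([[ 0.3853, -0.9228,  0.0014, -0.6239],
       [-0.8896, -0.371 ,  0.2666, -0.0345],
       [-0.2455, -0.104 , -0.9638,  0.3763],
       [ 0.    ,  0.    ,  0.    ,  1.    ]])}
```

```bash
python3 -c "
import cv2
for n in ('top0','side0'):
    cv2.imwrite(f'pics/{n}b.png',cv2.resize(cv2.imread(f'pics/{n}.png'),(800,600),interpolation=cv2.INTER_CUBIC))"
```

```text
(no output)
```

View pics/top0b.png

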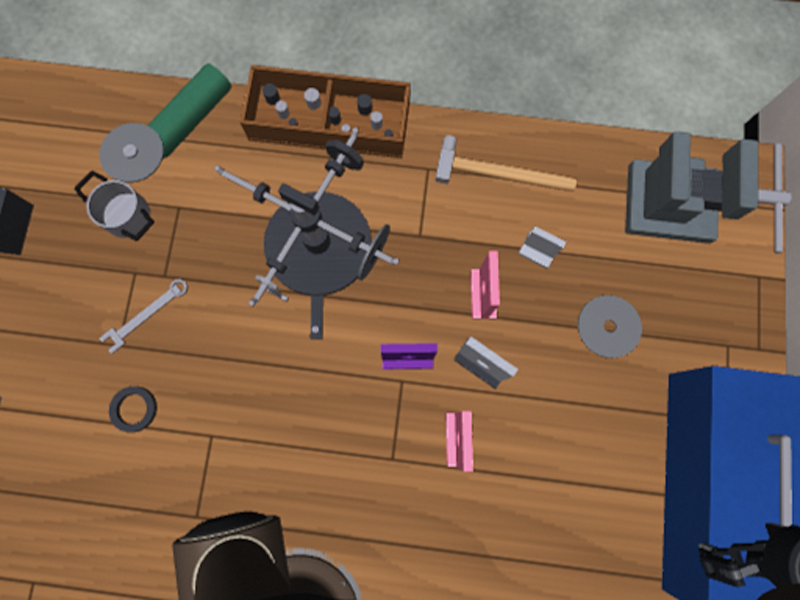

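View pics/side0b.png

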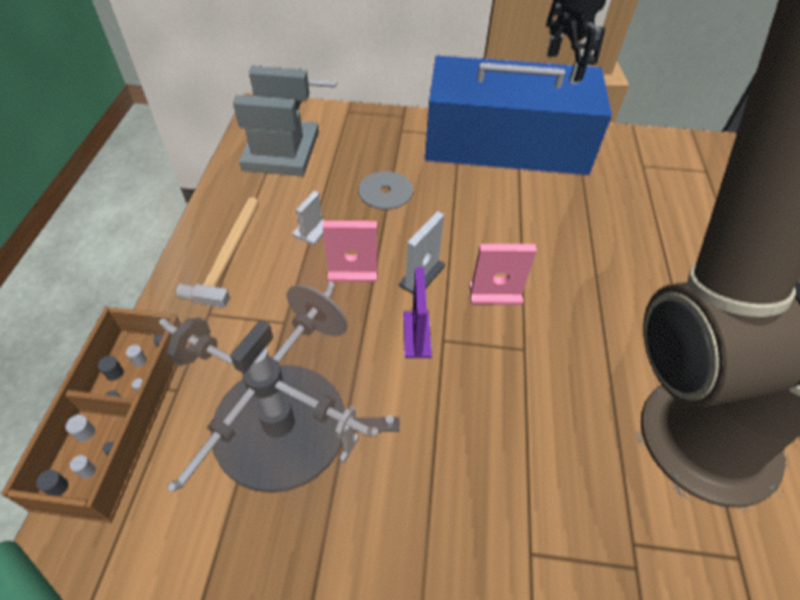

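Wanted plate: grey, near (0.455,-0.257), top px (310,231). The pink and purple ones are decoys and the small grey one at upper right is the unwanted plate. The empty hook points at about 67°, the post at about 188°, so the carousel has to turn about +120°. I'll lift, and take a wrist look at the plate on the way.

```bash
python3 -m jog '[[85,0,0,-0.3,0],[85,0,0,-0.3,0],[85,0,0,-0.3,0],[85,0.228,-0.162,0,0],[85,0.228,-0.162,0,0],[85,0.228,-0.162,0,0],[85,0.228,-0.162,0,0],[85,0.228,-0.162,0,0],[85,0.228,-0.162,0,0],[85,0,0,0,0],[85,0,0,0,0]]' 40
python3 - <<'E'
from h import *
np.set_printoptions(precision=4,suppress=True)
im,P=snap('wrist','w1')
for l in ('plate','plate_hole'):
    for r in arm.landmark_of('wrist',l)[:4]:
        w=toworld(P,r['location']); print(l,round(r['conf'],2),w,np.round(proj(P,w)))
cv2.imwrite('pics/w1b.png',cv2.resize(im,(800,600),interpolation=cv2.INTER_CUBIC))
import pickle;pickle.dump(P,open('w1.pkl','wb'))
E
```

```text
time_s: 1.95
position: [0.3741, -0.363, 0.3666]
eef_rot: [179.9, 0.0, 22.8]
wrist_force: [-0.4, -0.0, 0.9]
width: 0.998
plate 0.83 [ 0.452  -0.1255 -0.0028] [132.  42.]
plate 0.72 [ 0.3192 -0.2258 -0.0018] [168. 150.]
plate 0.61 [ 0.4502 -0.2524  0.0006] [211.  78.]
plate_hole 0.94 [ 0.4496 -0.125   0.0537] [115.  35.]
plate_hole 0.89 [ 0.3189 -0.2316  0.0548] [161. 157.]
plate_hole 0.76 [ 0.4533 -0.2537  0.0535] [207.  73.]
```

View pics/w1b.png

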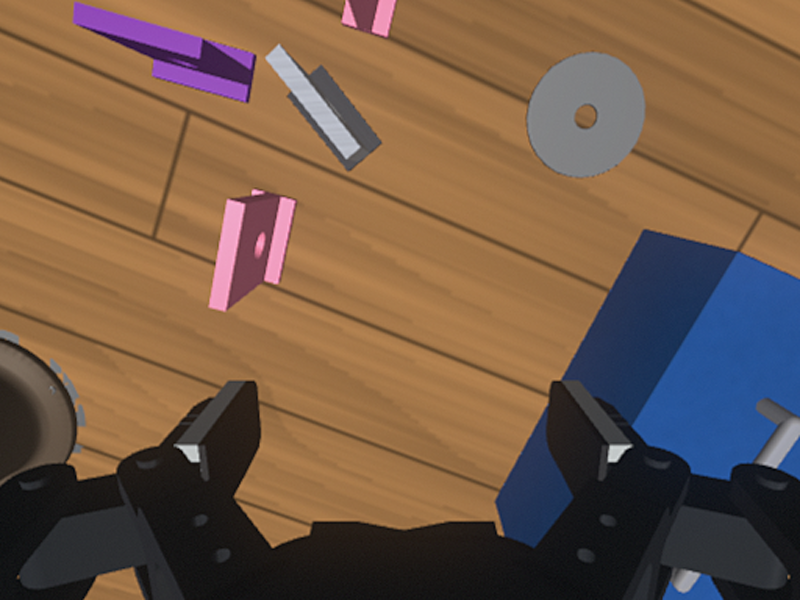

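The grey plate's light top edge runs from (274,51) to (355,158) in the enlarged picture, with the dark foot behind it.

Run:
```python
from h import *
import pickle
P=pickle.load(open('w1.pkl','rb'))
a=ray(P,274*.64,51*.64,.125);b=ray(P,355*.64,157*.64,.125)
print(a,b,(a+b)/2,np.linalg.norm(a-b),np.degrees(np.arctan2(*(a-b)[1::-1])))
im=cv2.imread('pics/top0.png'); c=im[200:265,280:345]; cv2.imwrite('pics/topc.png',cv2.resize(c,(585,585),interpolation=cv2.INTER_CUBIC))
```

```text
[ 0.47600135 -0.21922936  0.125     ] [ 0.4308409 -0.2989234  0.125    ] [ 0.45342113 -0.25907638  0.125     ] 0.09160024614484945 60.46094785607024
```

View pics/topc.png

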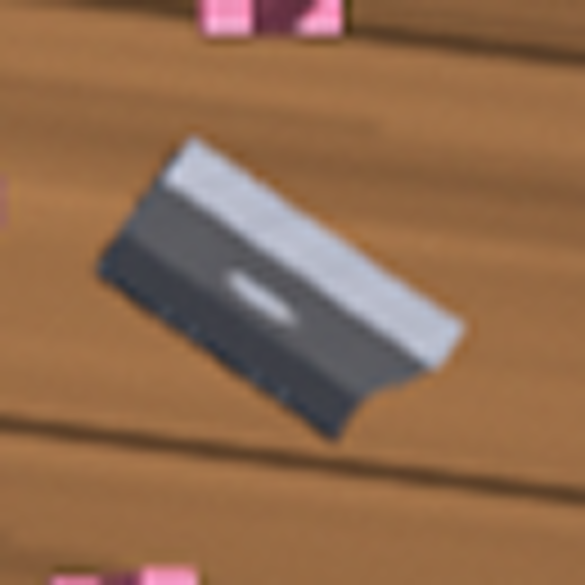

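```bash
python3 -m jog '[[60,0.2275,-0.1614,0,0],[60,0.2275,-0.1614,0,0],[60,0.2275,-0.1614,0,0],[60,0.2275,-0.1614,0,0],[60,0.2275,-0.1614,0,0],[60,0.2275,-0.1614,0,0],[60,0.2275,-0.1614,0,0],[60,0.2275,-0.1614,0,0],[60,0.2275,-0.1614,0,0],[60,0.2275,-0.1614,0,0],[60,0.2275,-0.1614,0,0],[60,0.2275,-0.1614,0,0],[60,0,0,0,-0.0825],[60,0,0,0,-0.0825],[60,0,0,0,-0.0825],[60,0,0,0,-0.0825],[60,0,0,0,-0.0825],[60,0,0,0,-0.0825],[60,0,0,0,0],[60,0,0,0,0]]' 40
python3 - <<'E'
from h import *
np.set_printoptions(precision=4,suppress=True)
im,P=snap('wrist','w2')
for l in ('turn_bar','empty_hook_tip','rod_root','loading_post'):
    for r in arm.landmark_of('wrist',l)[:2]:
        w=toworld(P,r['location']); print(l,round(r['conf'],2),w,np.round(proj(P,w)))
cv2.imwrite('pics/w2b.png',cv2.resize(im,(800,600),interpolation=cv2.INTER_CUBIC))
import pickle;pickle.dump(P,open('w2.pkl','wb'))
E
```

```text
time_s: 4.1
position: [0.6403, 0.061, 0.3659]
eef_rot: [-180.0, 0.0, 66.9]
wrist_force: [-0.5, 0.5, -0.5]
width: 0.702
turn_bar 0.73 [0.6417 0.067  0.2208] [258. 178.]
empty_hook_tip 0.69 [0.6964 0.2225 0.1494] [247.   5.]
rod_root 0.67 [0.6734 0.1462 0.1483] [256.  87.]
loading_post 0.55 [0.4775 0.0449 0.0229] [170. 202.]
```

View pics/w2b.png

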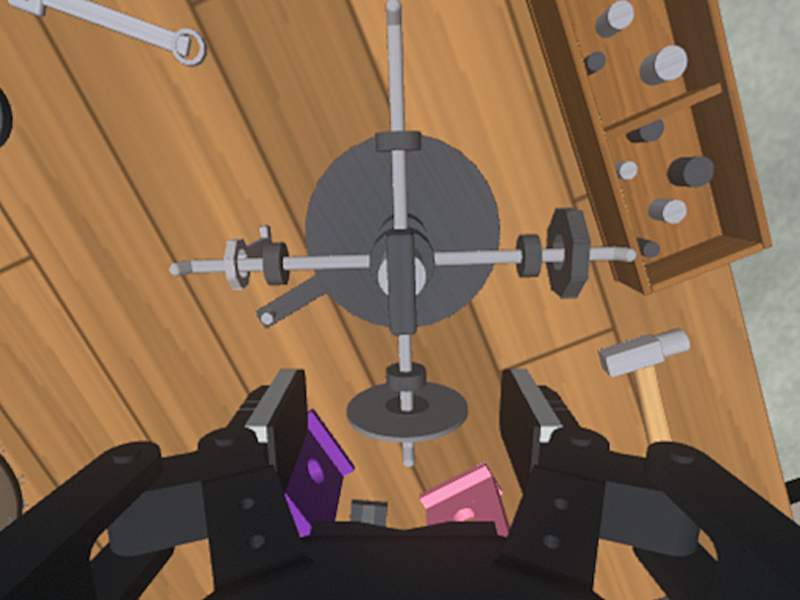

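Run:
```python
from h import *
import pickle
P=pickle.load(open('w2.pkl','rb'))
g=lambda u,v,z:ray(P,u*.64,v*.64,z)[:2]
ang=lambda a,b:np.degrees(np.arctan2(*(b-a)[::-1]))
a=g(406,455,.15);b=g(394.5,20,.15);print(a,b,ang(a,b))
a=g(190,267.5,.15);b=g(622,254.5,.15);print(a,b,ang(a,b)+90,(a+b)/2)
t=[g(385,236,.238),g(413,236,.238),g(415,333,.238),g(390,333,.238)];print(t,np.mean(t,0))
a=g(401.5,236,.238);b=g(400,333,.238);print(ang(b,a))
p=g(267,318,.024);print(p)
```

```text
[ 0.57883886 -0.08796623] [0.69843612 0.21389199] 68.38635854494714
[0.49233319 0.12202833] [0.7924783  0.00494115] 68.68914971183031 [0.64240574 0.06348474]
[array([0.64336086, 0.09590508]), array([0.65763686, 0.0898296 ]), array([0.63680473, 0.03705997]), array([0.62333909, 0.04279402])] [0.64028539 0.06639717]
66.02364383039404
[0.47809779 0.04297141]
```

```bash
python3 -m jog '[[60,0.021,-0.009,0,-0.0156],[60,0,0,0.255,0],[60,0,0,0.255,0],[60,0,0,0.255,0],[60,0,0,0.25,0],[60,0,0,0,0],[60,0,0,0,0]]' 40 && python3 -m jog '[[10,0,0,0,0],[10,0,0,0,0],[10,0,0,0,0],[10,0,0,0,0],[10,0,0,0,0],[10,0,0,0,0],[10,0,0,0,0]]' 60
```

```text
time_s: 5.05
position: [0.6398, 0.066, 0.2139]
eef_rot: [-179.9, 0.0, 68.6]
wrist_force: [0.9, -0.7, 0.0]
width: 0.701
time_s: 5.75
position: [0.6412, 0.0658, 0.2167]
eef_rot: [179.8, -0.1, 68.6]
wrist_force: [-2.0, 0.2, 6.0]
width: 0.174
```

```bash
python3 -m jog '[[10,0,0,0,-0.01],[10,0,0,0,-0.02],[10,0,0,0,-0.03],[10,0,0,0,-0.04],[10,0,0,0,-0.04],[10,0,0,0,-0.04],[10,0,0,0,-0.04]]' 60
```

```text
time_s: 6.45
position: [0.6407, 0.0659, 0.2167]
eef_rot: [179.9, -0.1, 88.4]
wrist_force: [-2.5, 0.3, 5.9]
width: 0.171
```

```bash
python3 -m jog '[[10,0,0,0,-0.045],[10,0,0,0,-0.045],[10,0,0,0,-0.045],[10,0,0,0,-0.045],[10,0,0,0,-0.045],[10,0,0,0,-0.045],[10,0,0,0,-0.045],[10,0,0,0,-0.045],[10,0,0,0,-0.045],[10,0,0,0,-0.045],[10,0,0,0,-0.045],[10,0,0,0,-0.045],[10,0,0,0,-0.045],[10,0,0,0,-0.045],[10,0,0,0,-0.045],[10,0,0,0,-0.045],[10,0,0,0,-0.045],[10,0,0,0,-0.045],[10,0,0,0,-0.045],[10,0,0,0,-0.045]]' && python3 -m jog '[[10,0,0,0,-0.045],[10,0,0,0,-0.04],[10,0,0,0,-0.035],[10,0,0,0,-0.03],[10,0,0,0,-0.022],[10,0,0,0,-0.016],[10,0,0,0,-0.01],[10,0,0,0,-0.0076],[10,0,0,0,0],[10,0,0,0,0],[10,0,0,0,0]]'
python3 - <<'E'
from h import *
np.set_printoptions(precision=4,suppress=True)
for c in ('wrist','side','top'):
  im,P=snap(c,c+'3')
  for l in ('empty_hook_tip','rod_root','loading_post','turn_bar'):
    for r in arm.landmark_of(c,l)[:2]:
        w=toworld(P,r['location']); print(c,l,round(r['conf'],2),w,np.round(proj(P,w)))
  cv2.imwrite(f'pics/{c}3b.png',cv2.resize(im,(800,600),interpolation=cv2.INTER_CUBIC))
  import pickle;pickle.dump(P,open(c+'3.pkl','wb'))
E
```

```text
time_s: 8.45
position: [0.6392, 0.0648, 0.2167]
eef_rot: [-179.9, -0.1, 169.4]
wrist_force: [-6.2, -2.5, 9.3]
width: 0.169
time_s: 9.55
position: [0.6392, 0.0643, 0.2167]
eef_rot: [-179.9, -0.1, -172.2]
wrist_force: [-5.9, -3.2, 9.1]
width: 0.171
wrist rod_root 0.6 [0.5558 0.0538 0.1483] [257.  83.]
wrist loading_post 0.94 [0.4776 0.0432 0.0213] [258.   7.]
wrist turn_bar 0.96 [0.6426 0.0668 0.2198] [259. 261.]
side empty_hook_tip 0.9 [0.4746 0.0411 0.154 ] [250. 239.]
side rod_root 0.73 [0.5555 0.0583 0.1519] [209. 242.]
side loading_post 0.58 [0.4744 0.0417 0.0222] [250. 267.]
side turn_bar 0.83 [0.6397 0.0655 0.2191] [161. 222.]
top empty_hook_tip 0.84 [0.4816 0.0423 0.1498] [195. 201.]
top rod_root 0.76 [0.5574 0.0552 0.1484] [194. 171.]
top rod_root 0.75 [0.4766 0.0427 0.0263] [201. 211.]
top loading_post 0.74 [0.4787 0.0423 0.0243] [201. 210.]
top turn_bar 0.9 [0.6433 0.0689 0.2233] [189. 126.]
top turn_bar 0.73 [0.4824 0.0448 0.1495] [194. 200.]
```

View pics/wrist3b.png

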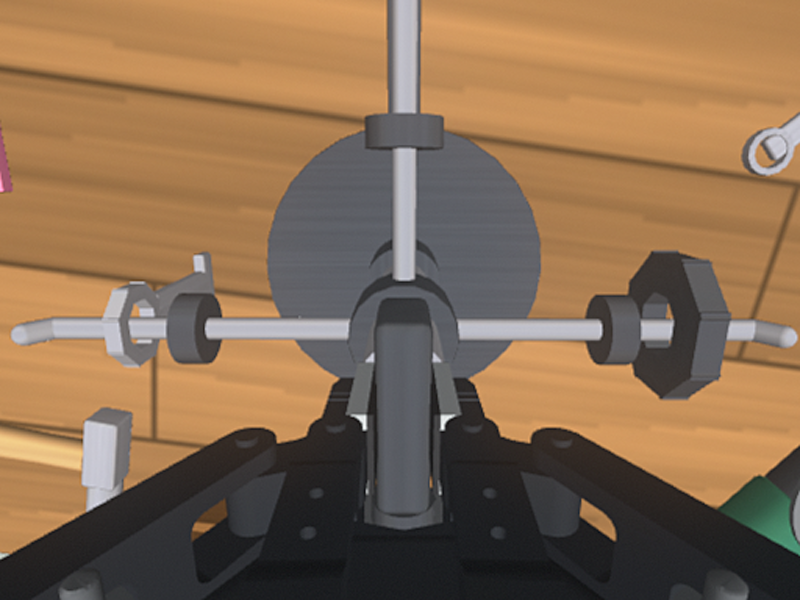

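View pics/side3b.png

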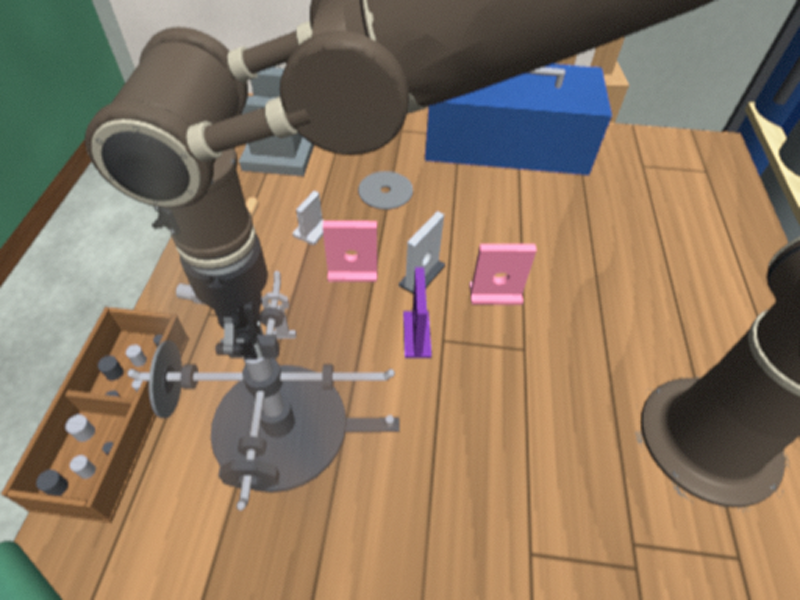

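The rod and the loading post line up in the wrist picture (u≈404 for both); the side view shows the hook tip over the post. Releasing and going to the plate.

```bash
python3 -m jog '[[45,0,0,0,0],[45,0,0,0,0],[45,0,0,0,0],[45,0,0,0,0],[45,0,0,-0.1,0],[45,0,0,-0.25,0],[45,0,0,-0.3,0],[45,0,0,-0.3,0],[45,0,0,-0.1,0],[45,0,0,0,0]]'
python3 - <<'E'
from h import *
np.set_printoptions(precision=4,suppress=True)
c='wrist'
im,P=snap(c,c+'4')
for l in ('empty_hook_tip','rod_root','loading_post','turn_bar'):
    for r in arm.landmark_of(c,l)[:2]:
        w=toworld(P,r['location']); print(c,l,round(r['conf'],2),w,np.round(proj(P,w)))
cv2.imwrite(f'pics/{c}4b.png',cv2.resize(im,(800,600),interpolation=cv2.INTER_CUBIC))
import pickle;pickle.dump(P,open(c+'4.pkl','wb'))
E
```

```text
time_s: 11.3
position: [0.6418, 0.0658, 0.3768]
eef_rot: [-179.9, 0.5, -172.1]
wrist_force: [0.5, 0.6, -1.2]
width: 0.526
wrist empty_hook_tip 0.91 [0.4731 0.0457 0.1497] [260.   6.]
wrist rod_root 0.6 [0.5569 0.0576 0.1508] [260.  91.]
wrist loading_post 0.79 [0.4778 0.042  0.0246] [257.  36.]
wrist turn_bar 0.61 [0.6462 0.0655 0.2231] [256. 184.]
wrist turn_bar 0.35 [0.6421 0.0689 0.0026] [259. 150.]
```

View pics/wrist4b.png

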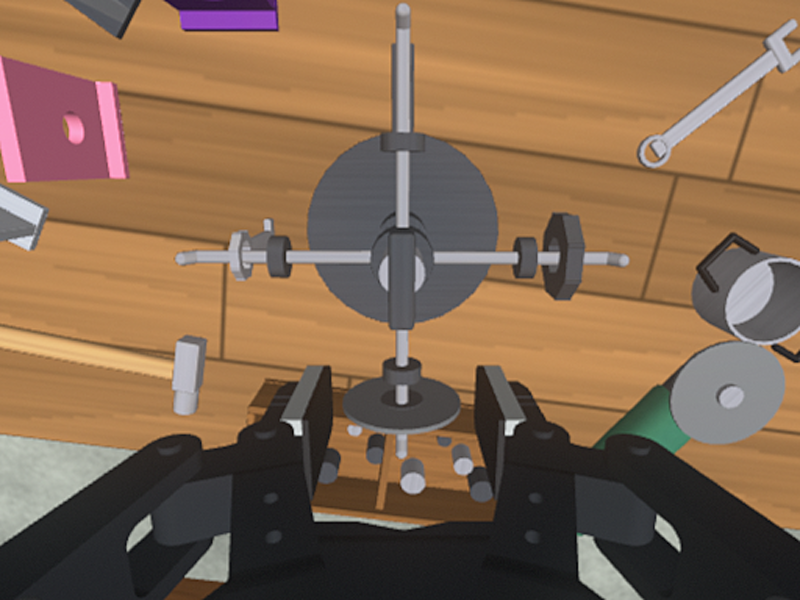

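The tongue shows symmetric about the rod (392/413 around 403), so it is aligned.

```bash
python3 - <<'E'
from h import *
import pickle
P=pickle.load(open('wrist4.pkl','rb'))
g=lambda u,v,z:ray(P,u*.64,v*.64,z)[:2]
ang=lambda a,b:np.degrees(np.arctan2(*(b-a)[::-1]))
a=g(402,455,.15);b=g(403.2,22,.15);print(a,b,ang(a,b))
a=g(186,258.5,.15);b=g(622,260,.15);print(a,b,ang(a,b),(a+b)/2)
print('collar',g(403,132,.166),g(403,150,.166),'tip',g(403,4,.164))
E
python3 -m jog '[[60,0.1686,-0.2177,0,0],[60,0.1686,-0.2177,0,0],[60,0.1686,-0.2177,0,0],[60,0.1686,-0.2177,0,0],[60,0.1686,-0.2177,0,0],[60,0.1686,-0.2177,0,0],[60,0.1686,-0.2177,0,0],[60,0.1686,-0.2177,0,0],[60,0.1686,-0.2177,0,0],[60,0,0,0,0]]'
python3 -m jog '[[60,0,0,0,0.0832],[60,0,0,0,0.0832],[60,0,0,0,0.0832],[60,0,0,0,0.0832],[60,0,0,0,0.0832],[60,0,0,0,0.0832],[60,0,0,0,0.0832],[60,0,0,0,0.0832],[60,0,0,0,0.0832],[60,0,0,0,0.0832],[60,0,0,0,0.0832],[60,0,0,0,0.0832],[60,0,0,0,0.0832],[60,0,0,0,0.0832],[60,0,0,0,0.0832],[60,0,0,0,0.0832],[60,0,0,0,0.0832],[60,0,0,0,0],[60,0,0,0,0]]'
python3 - <<'E'
from h import *
np.set_printoptions(precision=4,suppress=True)
c='wrist'
im,P=snap(c,c+'5')
for l in ('plate','plate_hole'):
    for r in arm.landmark_of(c,l)[:3]:
        w=toworld(P,r['location']); print(c,l,round(r['conf'],2),w,np.round(proj(P,w)))
cv2.imwrite(f'pics/{c}5b.png',cv2.resize(im,(800,600),interpolation=cv2.INTER_CUBIC))
import pickle;pickle.dump(P,open(c+'5.pkl','wb'))
E
```

```text
[0.81186046 0.08981789] [0.48105031 0.04474471] -172.24117532116077
[ 0.66423202 -0.09808055] [0.61912299 0.23343669] 97.74855890549837 [0.64167751 0.06767807]
collar [0.55145081 0.05444403] [0.56306964 0.05606257] tip [0.47434136 0.04369885]
time_s: 12.55
position: [0.4517, -0.26, 0.3694]
eef_rot: [180.0, -0.3, -172.5]
wrist_force: [0.1, 0.2, -0.6]
width: 0.704
time_s: 14.45
position: [0.4547, -0.2559, 0.3703]
eef_rot: [-179.9, -0.0, 60.8]
wrist_force: [-0.5, -0.6, 0.2]
width: 0.7
wrist plate 0.96 [ 0.4496 -0.2566 -0.0013] [256. 154.]
wrist plate 0.85 [ 0.45   -0.1243 -0.0042] [215.  80.]
wrist plate 0.82 [ 0.3206 -0.2263  0.0005] [180. 176.]
wrist plate_hole 0.87 [ 0.32   -0.2302  0.0558] [173. 186.]
wrist plate_hole 0.8 [ 0.4506 -0.1269  0.0534] [211.  77.]
wrist plate_hole 0.79 [ 0.4527 -0.2561  0.0536] [258. 158.]
```

View pics/wrist5b.png

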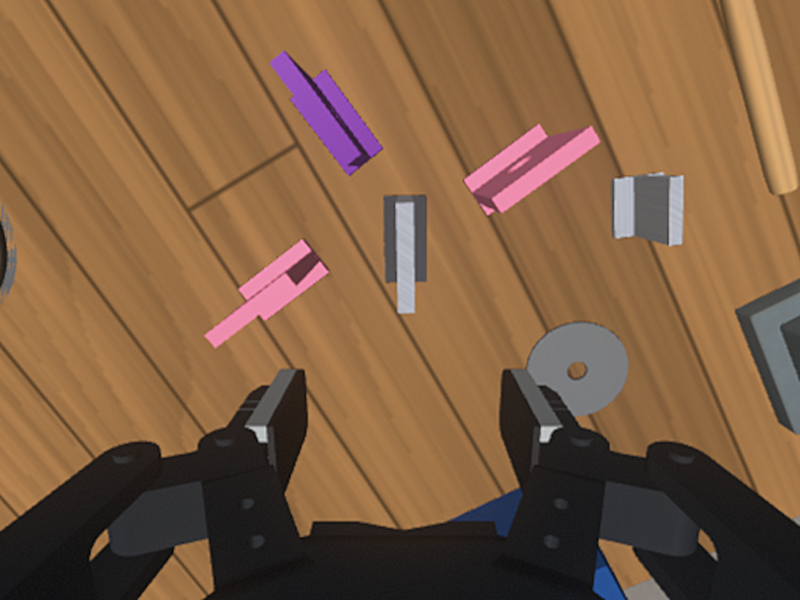

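Run:
```python
from h import *
import pickle
P=pickle.load(open('wrist5.pkl','rb'))
g=lambda u,v,z:ray(P,u*.64,v*.64,z)[:2]
a=g(406,313,.125);b=g(404,202,.125);m=(a+b)/2
print(a,b,m,np.degrees(np.arctan2(*(b-a)[::-1])),np.linalg.norm(a-b))
s=arm.sense();y=np.radians(s['eef_rot'][2]);d=m-s['position'][:2]
print(s['position'],s['eef_rot'],d@[np.cos(y),np.sin(y)],d@[np.sin(y),-np.cos(y)])
# foot
f=[g(384.5,196,.01),g(426,196,.01)];print(np.mean(f,0))
```

```text
[ 0.43340725 -0.29651333] [ 0.47599478 -0.21674966] [ 0.45470101 -0.2566315 ] 61.90129144620074 0.09042090844532137
[ 0.45476991 -0.25634212  0.37108178] [-1.79955449e+02 -1.13779326e-02  6.06784848e+01] -0.0002860471785794259 8.164447765047171e-05
[ 0.47666483 -0.21848504]
```

```bash
python3 -m jog '[[60,0,0,0.3,-0.012],[60,0,0,0.3,0],[60,0,0,0.3,0],[60,0,0,0.3,0],[60,0,0,0.3,0],[60,0,0,0.2,0],[60,0,0,0.165,0],[60,0,0,0,0],[60,0,0,0,0]]' && python3 -m jog '[[5,0,0,0,0],[5,0,0,0,0],[5,0,0,0,0],[5,0,0,0,0],[5,0,0,0,0],[5,0,0,0,0],[5,0,0,0,0]]' 70
```

```text
time_s: 15.5
position: [0.4549, -0.2567, 0.0919]
eef_rot: [-180.0, -0.0, 61.7]
wrist_force: [0.0, 0.4, 0.8]
width: 0.701
time_s: 16.2
position: [0.4554, -0.2571, 0.0934]
eef_rot: [179.9, 0.0, 61.7]
wrist_force: [-0.9, 1.3, 6.0]
width: 0.15
```

```bash
python3 -m jog '[[5,0,0,-0.05,0],[5,0,0,-0.15,0],[5,0,0,-0.25,0],[5,0,0,-0.25,0],[5,0,0,-0.25,0],[5,0,0,-0.2,0],[5,0,0,0,0],[5,0,0,0,0],[5,0,0,0,0]]'
python3 - <<'E'
from h import *
np.set_printoptions(precision=4,suppress=True)
print(arm.sense()['wrist_force'])
for c in ('side','wrist'):
  im,P=snap(c,c+'6')
  for l in ('plate','plate_hole'):
    for r in arm.landmark_of(c,l)[:4]:
        w=toworld(P,r['location']); print(c,l,round(r['conf'],2),w,np.round(proj(P,w)))
  cv2.imwrite(f'pics/{c}6b.png',cv2.resize(im,(800,600),interpolation=cv2.INTER_CUBIC))
print(arm.sense()['position'])
E
```

```text
time_s: 17.1
position: [0.4526, -0.2551, 0.2607]
eef_rot: [-179.6, -0.0, 61.7]
wrist_force: [0.1, 0.3, -7.4]
width: 0.15
[ 0.055   0.3016 -7.4394]
side plate 0.96 [ 0.5814 -0.2501  0.001 ] [225. 173.]
side plate 0.9 [ 0.454  -0.2553  0.1628] [273. 135.]
side plate 0.66 [ 0.4499 -0.1231 -0.0006] [266. 215.]
side plate 0.61 [ 0.3182 -0.2308 -0.0057] [316. 190.]
side plate_hole 0.81 [ 0.4474 -0.2526  0.2246] [278. 117.]
side plate_hole 0.65 [ 0.4506 -0.1242  0.0554] [267. 202.]
side plate_hole 0.64 [ 0.3177 -0.2301  0.0573] [321. 175.]
side plate_hole 0.61 [ 0.5838 -0.248   0.0537] [223. 161.]
wrist plate 0.78 [ 0.4515 -0.1299 -0.0029] [210.  74.]
wrist plate 0.63 [ 0.3219 -0.2276 -0.0011] [164. 191.]
wrist plate 0.62 [ 0.5823 -0.2437  0.0001] [346. 106.]
wrist plate 0.58 [ 0.4476 -0.2516  0.1678] [251. 198.]
wrist plate_hole 0.83 [ 0.4481 -0.1263  0.0529] [197.  66.]
wrist plate_hole 0.8 [ 0.5819 -0.2489  0.0564] [362. 110.]
wrist plate_hole 0.56 [ 0.3184 -0.2304  0.0576] [147. 207.]
[ 0.4543 -0.2563  0.263 ]
```

View pics/side6b.png

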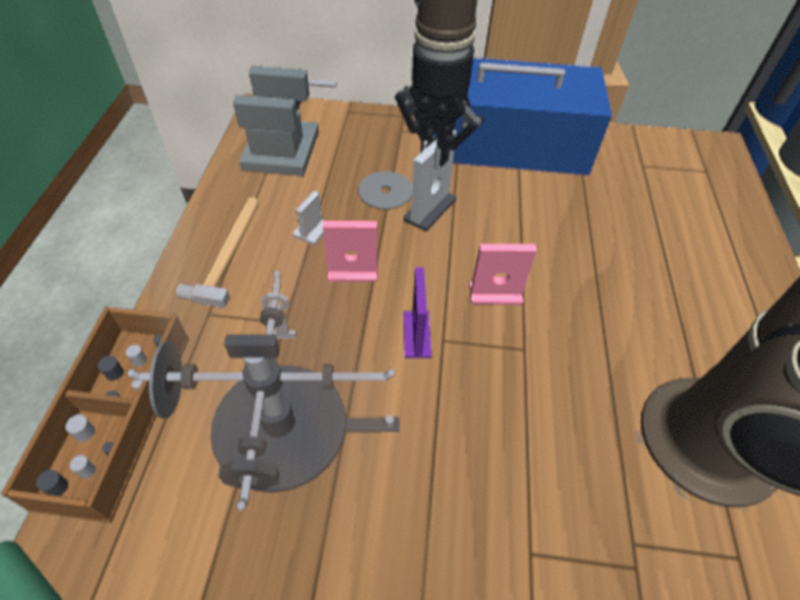

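View pics/wrist6b.png

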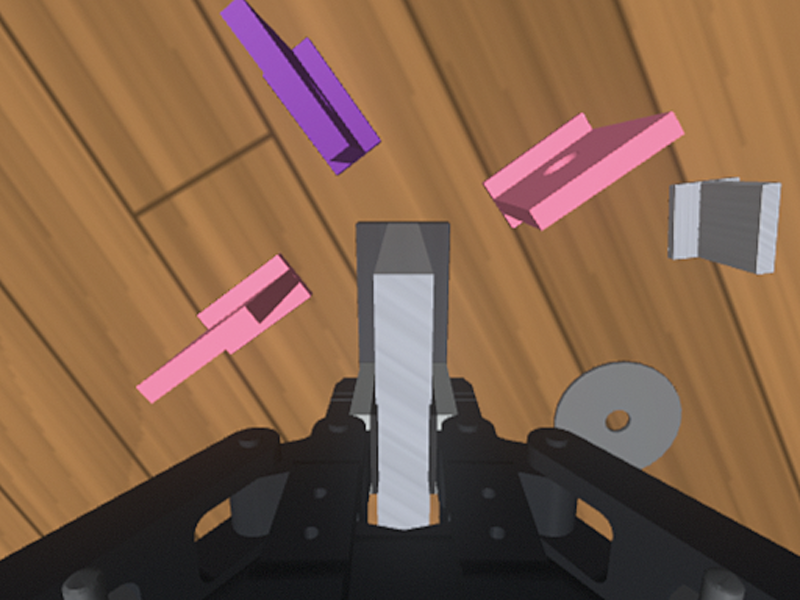

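Plate held square, about 7.4 N. The purple neighbour stays below the path (0.125 vs the foot at 0.17). I turn to the rod direction and go in front of the hook.

```bash
python3 -m jog '[[5,0,0,0,-0.08],[5,0,0,0,-0.08],[5,0,0,0,-0.08],[5,0,0,0,-0.08],[5,0,0,0,-0.08],[5,0.1,0.0024,0,0],[5,0.25,0.0024,0,0],[5,0.28,0.0024,0,0],[5,0.28,0.0024,0,0],[5,0.28,0.0024,0,0],[5,0.28,0.0024,0,0],[5,0.28,0.0024,0,0],[5,0.147,0.002,0,0],[5,0.06,0,0,0],[5,0,0,0.15,0],[5,0,0,0.2,0],[5,0,0,0.1,0],[5,0,0,0,0],[5,0,0,0,0],[5,0,0,0,0]]'
cat > look.py <<'E'
from h import *
import sys
np.set_printoptions(precision=4,suppress=True)
n=sys.argv[1]
print(arm.sense()['wrist_force'])
for c in sys.argv[2:]:
  im,P=snap(c,c+n)
  for l in ('plate_hole','empty_hook_tip','rod_root','loading_post','plate'):
    for r in arm.landmark_of(c,l)[:4]:
        w=toworld(P,r['location'])
        if (l[:5]!='plate' or w[1]>-.1): print(c,l,round(r['conf'],2),w,np.round(proj(P,w)))
  cv2.imwrite(f'pics/{c}{n}b.png',cv2.resize(im,(800,600),interpolation=cv2.INTER_CUBIC))
s=arm.sense();print(s['position'],s['eef_rot'])
E
python3 look.py 7 side top wrist
```

```text
time_s: 19.4
position: [0.4199, 0.0344, 0.1983]
eef_rot: [179.8, 0.0, 97.6]
wrist_force: [0.5, -0.9, -6.3]
width: 0.155
[ 0.5384 -0.8554 -6.3145]
side plate_hole 0.92 [0.4143 0.0369 0.163 ] [281. 238.]
side empty_hook_tip 0.57 [0.4762 0.0381 0.1513] [250. 238.]
side rod_root 0.59 [0.5567 0.0536 0.1509] [209. 240.]
side loading_post 0.79 [0.477  0.0409 0.025 ] [249. 266.]
side plate 0.67 [0.4225 0.0337 0.1024] [275. 251.]
top plate_hole 0.93 [0.4208 0.0333 0.156 ] [194. 226.]
top rod_root 0.81 [0.5542 0.0576 0.1511] [193. 171.]
top loading_post 0.68 [0.4769 0.0435 0.0245] [201. 211.]
top plate 0.55 [0.4187 0.0328 0.0996] [198. 229.]
wrist empty_hook_tip 0.92 [0.471  0.043  0.1508] [342. 219.]
wrist rod_root 0.9 [0.5554 0.0581 0.1506] [476. 213.]
wrist loading_post 0.58 [0.4765 0.0432 0.0243] [315. 177.]
wrist plate 0.89 [0.4122 0.035  0.1028] [250. 198.]
[0.4184 0.0347 0.1967] [-179.9963   -0.0015   97.663 ]
```

```bash
python3 -c "
import cv2,numpy as np
a=cv2.imread('pics/side7.png')[170:330,110:370];b=cv2.imread('pics/top7.png')[90:250,120:380]
cv2.imwrite('pics/c7.png',np.vstack([cv2.resize(x,(487,300),interpolation=cv2.INTER_CUBIC) for x in (a,b)]))"
```

```text
(no output)
```

View pics/c7.png

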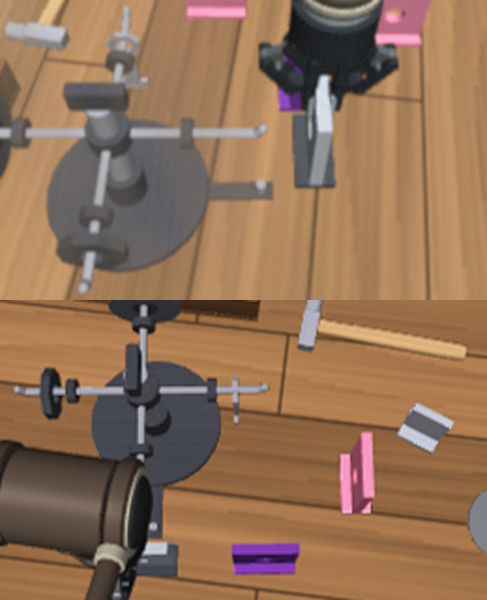

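View pics/wrist7b.png

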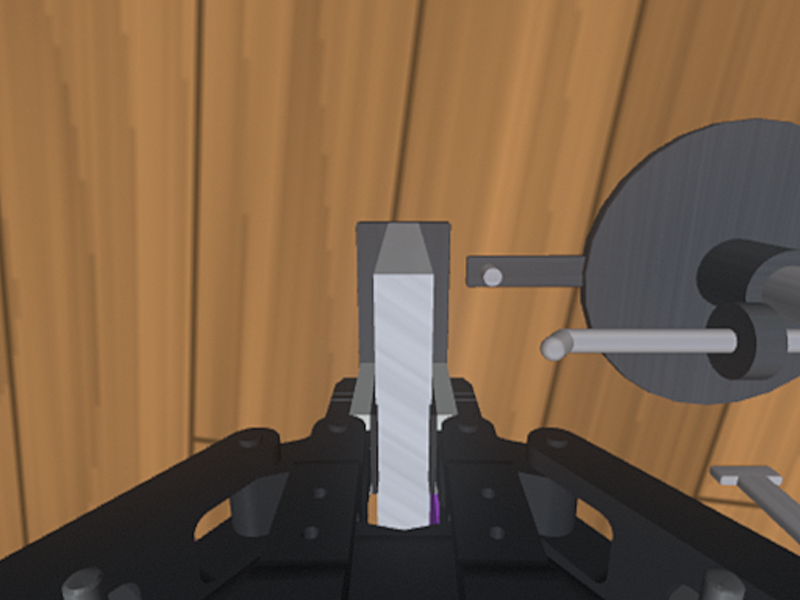

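Run:
```python
from h import *
np.set_printoptions(precision=4,suppress=True)
P=arm.camera_params('wrist');s=arm.sense();p=s['position'];y=np.radians(s['eef_rot'][2])
def T(w): d=w-p; return np.round([d@[np.cos(y),np.sin(y),0],d@[np.sin(y),-np.cos(y),0],-d[2]],4)
g=lambda u,v,z:T(ray(P,u*.64,v*.64,z))
print(p)
for n,u,v,z in [('far edge',403,272,p[2]+.032),('nearedge',403,530,p[2]+.032),('rod@collar',730,341,.15),('rod mid',650,341,.15),('rod tip',585,341,.15),('lip top',555,347,.164),('collar face c',730,341,.15),('post',493,276,.024)]: print(n,g(u,v,z))
```

```text
[0.4184 0.0347 0.1967]
far edge [ 0.0466 -0.0004 -0.032 ]
nearedge [-0.0241 -0.0004 -0.032 ]
rod@collar [0.0014 0.1342 0.0467]
rod mid [0.0014 0.1013 0.0467]
rod tip [0.0014 0.0745 0.0467]
lip top [0.004  0.0577 0.0327]
collar face c [0.0014 0.1342 0.0467]
post [0.0014 0.0593 0.1727]
```

```bash
python3 -m jog '[[5,0,0,0.025,0],[5,0,0.06,0,0],[5,0,0.08,0,0],[5,0,0.08,0,0],[5,0,0.06,0,0],[5,0,0.04,0,0],[5,0,0.02,0,0],[5,0,0.02,0,0],[5,0,0,0,0],[5,0,0,0,0]]'
python3 look.py 8 side wrist; python3 -c "
import cv2,numpy as np
a=cv2.imread('pics/side8.png')[190:290,180:310]
cv2.imwrite('pics/c8.png',cv2.resize(a,(780,600),interpolation=cv2.INTER_CUBIC))"
```

```text
time_s: 21.3
position: [0.4715, 0.0418, 0.1929]
eef_rot: [-180.0, -0.0, 97.7]
wrist_force: [0.0, -0.0, -7.3]
width: 0.157
[ 0.007  -0.0356 -7.3485]
side plate_hole 0.69 [0.4665 0.0464 0.1581] [254. 240.]
side empty_hook_tip 0.94 [0.4733 0.0404 0.1525] [251. 239.]
side rod_root 0.92 [0.5566 0.0594 0.154 ] [209. 242.]
side rod_root 0.23 [0.4654 0.0456 0.1598] [255. 240.]
side loading_post 0.6 [0.478  0.0393 0.0234] [248. 266.]
side loading_post 0.44 [0.4762 0.0416 0.1506] [250. 240.]
side plate 0.9 [0.4733 0.0422 0.0983] [251. 252.]
wrist empty_hook_tip 0.76 [0.4729 0.0435 0.1508] [261. 220.]
wrist rod_root 0.59 [0.557  0.0575 0.1489] [395. 215.]
wrist plate 0.6 [0.4651 0.0433 0.0965] [250. 196.]
wrist plate 0.5 [0.5554 0.0551 0.1508] [393. 220.]
[0.4719 0.0419 0.193 ] [-179.999    -0.0012   97.6613]
```

View pics/c8.png

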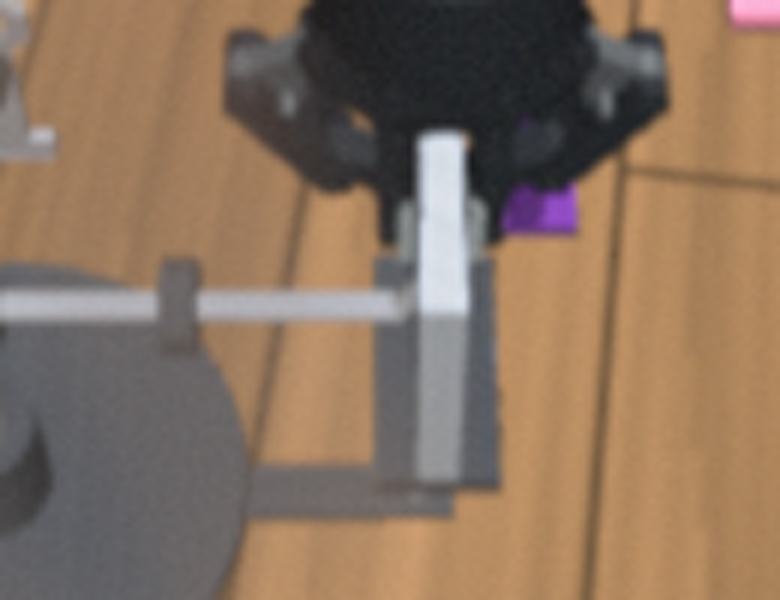

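View pics/wrist8b.png

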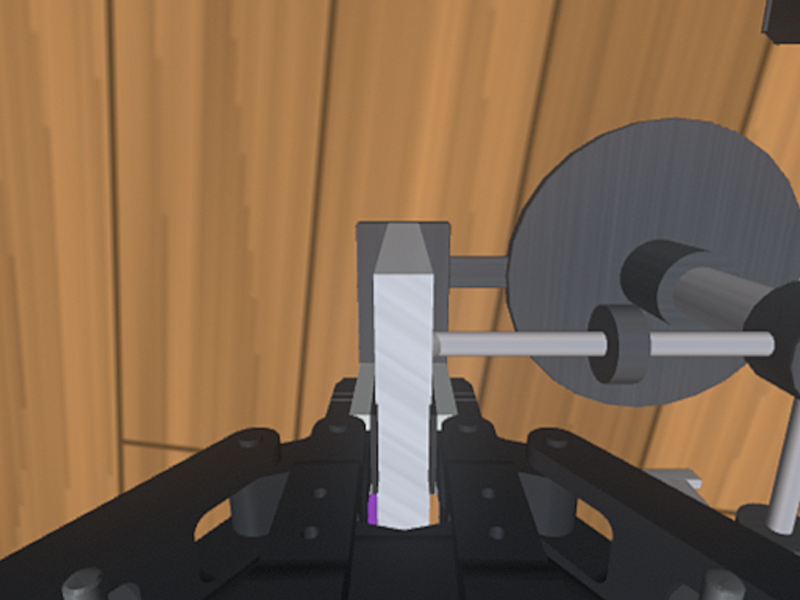

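The hook's tip is entering the hole with no contact force. Carry on gently.

```bash
python3 -m jog '[[5,0,0.02,0,0],[5,0,0.02,0,0],[5,0,0.02,0,0],[5,0,0.02,0,0]]'; python3 -m jog '[[5,0,0.02,0,0],[5,0,0.02,0,0],[5,0,0.02,0,0],[5,0,0.02,0,0],[5,0,0,0,0]]'; python3 look.py 9 side wrist; python3 -c "
import cv2,numpy as np
a=cv2.imread('pics/side9.png')[190:290,180:310]
cv2.imwrite('pics/c9.png',cv2.resize(a,(780,600),interpolation=cv2.INTER_CUBIC))"
```

```text
time_s: 22.3
position: [0.4842, 0.0435, 0.193]
eef_rot: [180.0, -0.0, 97.7]
wrist_force: [-0.4, 0.7, -7.1]
width: 0.157
time_s: 22.8
position: [0.4963, 0.0451, 0.1931]
eef_rot: [180.0, 0.0, 97.7]
wrist_force: [0.3, 0.5, -6.8]
width: 0.153
[ 0.3324  0.5168 -6.8338]
side plate_hole 0.84 [0.4912 0.0471 0.1554] [242. 240.]
side empty_hook_tip 0.67 [0.4752 0.0437 0.152 ] [250. 240.]
side loading_post 0.7 [0.48   0.0429 0.024 ] [247. 267.]
side plate 0.8 [0.4993 0.0458 0.1001] [238. 252.]
side plate 0.69 [0.6395 0.068  0.2193] [161. 223.]
wrist empty_hook_tip 0.98 [0.4732 0.0441 0.1499] [223. 219.]
wrist empty_hook_tip 0.62 [0.4888 0.0438 0.096 ] [250. 199.]
wrist rod_root 0.7 [0.5578 0.0551 0.1498] [358. 220.]
wrist loading_post 0.68 [0.4793 0.042  0.0259] [242. 180.]
wrist plate 0.69 [0.4889 0.0485 0.0964] [251. 193.]
[0.4957 0.045  0.1931] [179.9992   0.0017  97.6634]
```

View pics/c9.png

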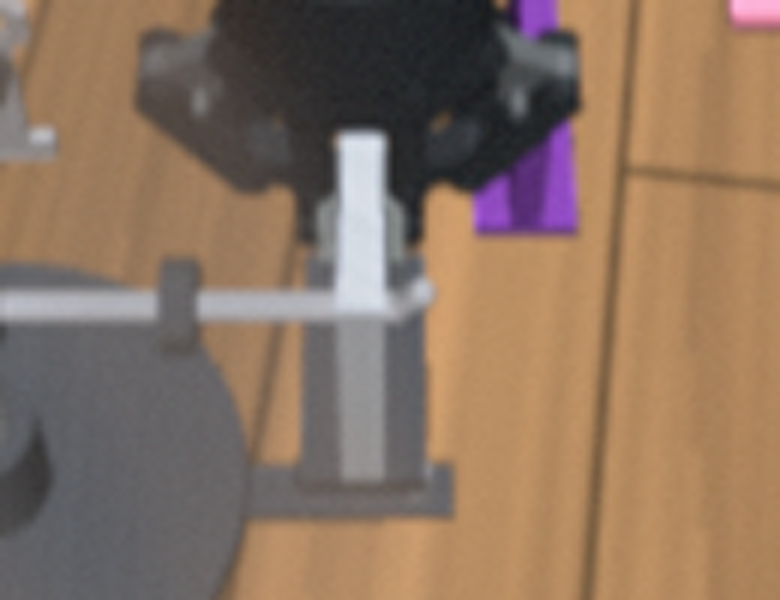

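Threaded: the lip shows beyond the plate at crop (420,292). Lower to just above hanging and slide in.

```bash
python3 -m jog '[[5,0,0,0.025,0],[5,0,0,0.025,0],[5,0,0,0.02,0],[5,0,0.03,0,0],[5,0,0.05,0,0],[5,0,0.05,0,0],[5,0,0.04,0,0],[5,0,0.03,0,0],[5,0,0.02,0,0],[5,0,0.01,0,0],[5,0,0,0,0]]'; python3 look.py 10 wrist
```

```text
time_s: 24.5
position: [0.5299, 0.0497, 0.1824]
eef_rot: [-180.0, -0.0, 97.7]
wrist_force: [-0.2, -0.5, -7.4]
width: 0.155
[-0.2287 -0.4923 -7.4043]
wrist empty_hook_tip 0.63 [0.4728 0.0456 0.15  ] [163. 223.]
wrist rod_root 0.92 [0.5579 0.0561 0.1505] [306. 225.]
wrist rod_root 0.48 [0.4743 0.0445 0.1485] [166. 224.]
wrist loading_post 0.69 [0.4794 0.0421 0.0238] [207. 182.]
wrist loading_post 0.38 [0.5563 0.055  0.1497] [303. 226.]
wrist plate 0.96 [0.5273 0.0515 0.0891] [255. 197.]
[0.5297 0.0496 0.1825] [-179.9878    0.0004   97.6631]
```

View pics/wrist10b.png

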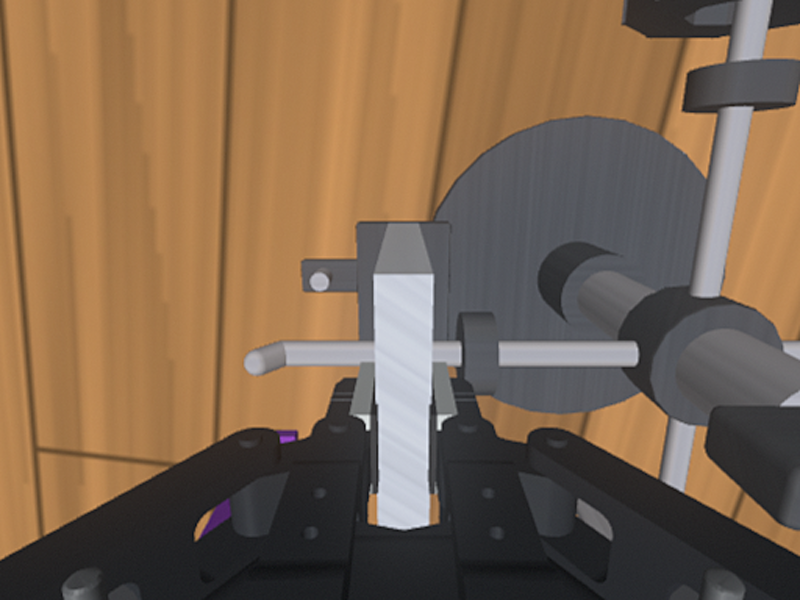

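```bash
python3 -m jog '[[5,0,0.02,0,0],[5,0,0.02,0,0],[5,0,0.01,0,0],[5,0,0.007,0,0],[5,0,0.007,0,0]]';python3 -m jog '[[5,0,0.007,0,0],[5,0,0.007,0,0]]'; python3 -m jog '[[5,0,0.007,0,0],[5,0,0.007,0,0]]'
```

```text
time_s: 25.3
position: [0.5395, 0.051, 0.1825]
eef_rot: [-180.0, -0.0, 97.7]
wrist_force: [-0.9, 0.2, -5.7]
width: 0.152
time_s: 25.5
position: [0.5415, 0.0512, 0.1825]
eef_rot: [-180.0, -0.0, 97.7]
wrist_force: [-0.0, 0.5, -7.2]
width: 0.152
time_s: 25.7
position: [0.5436, 0.0515, 0.1825]
eef_rot: [-180.0, -0.0, 97.7]
wrist_force: [-0.1, 0.2, -6.7]
width: 0.153
```

```bash
python3 -m jog '[[5,0,0.007,0,0],[5,0,0.007,0,0]]'
```

```text
time_s: 25.9
position: [0.5447, 0.0517, 0.1824]
eef_rot: [-179.8, -0.0, 97.7]
wrist_force: [-3.5, -0.8, -5.4]
width: 0.155
```

Contact felt. Pressing a bit more.

```bash
python3 -m jog '[[5,0,0.004,0,0],[5,0,0,0,0]]'
```

```text
time_s: 26.1
position: [0.5448, 0.0517, 0.1822]
eef_rot: [-179.8, -0.0, 97.7]
wrist_force: [-5.6, -0.5, -4.8]
width: 0.153
```

```bash
python3 -m jog '[[5,0,0.006,0,0],[5,0,0,0,0]]'
```

```text
time_s: 26.3
position: [0.5449, 0.0517, 0.1821]
eef_rot: [-179.7, -0.0, 97.7]
wrist_force: [-7.6, -1.3, -2.5]
width: 0.15
```

```bash
python3 -m jog '[[5,0,0.003,0.007,0],[5,0,0,0.007,0],[5,0,0,0,0]]'; python3 -m jog '[[5,0,0.002,0.005,0],[5,0,0,0.003,0],[5,0,0,0,0]]'
```

```text
time_s: 26.6
position: [0.5449, 0.0518, 0.1797]
eef_rot: [-179.6, -0.0, 97.7]
wrist_force: [-6.8, -1.4, -4.2]
width: 0.153
time_s: 26.9
position: [0.5449, 0.0518, 0.1793]
eef_rot: [-179.6, -0.0, 97.7]
wrist_force: [-9.6, -2.0, 1.2]
width: 0.154
```

```bash
python3 -m jog '[[5,0,0,0,0],[5,0,0,0,0],[5,0,0,0,0],[5,0,0,0,0]]'; python3 -m jog '[[5,0,-0.005,0,0],[5,0,0,0,0]]'; python3 -m jog '[[15,0,0,0,0],[18,0,0,0,0],[20,0,0,0,0],[25,0,0,0,0],[32,0,0,0,0],[38,0,0,0,0],[38,0,0,0,0]]';  python3 look.py 11 side wrist; python3 -c "
import cv2,numpy as np
a=cv2.imread('pics/side11.png')[190:290,150:280]
cv2.imwrite('pics/c11.png',cv2.resize(a,(780,600),interpolation=cv2.INTER_CUBIC))"
```

```text
time_s: 27.3
position: [0.5449, 0.0518, 0.1793]
eef_rot: [-179.6, -0.0, 97.7]
wrist_force: [-9.1, -1.2, 1.1]
width: 0.151
time_s: 27.5
position: [0.5448, 0.0518, 0.1793]
eef_rot: [-179.7, -0.0, 97.7]
wrist_force: [-8.0, -1.8, -0.9]
width: 0.153
time_s: 28.2
position: [0.548, 0.052, 0.1798]
eef_rot: [179.9, 0.0, 97.7]
wrist_force: [0.3, -0.1, -0.0]
width: 0.449
[ 0.2872 -0.1002 -0.0372]
side plate_hole 0.68 [0.5388 0.0548 0.1457] [218. 243.]
side empty_hook_tip 0.83 [0.4771 0.0422 0.1547] [249. 239.]
side rod_root 0.76 [0.5561 0.0584 0.1551] [209. 241.]
side loading_post 0.94 [0.478  0.0459 0.022 ] [248. 269.]
side plate 0.67 [0.5484 0.053  0.0844] [215. 256.]
side plate 0.63 [0.6366 0.0644 0.0003] [180. 272.]
wrist empty_hook_tip 0.78 [0.4729 0.0436 0.151 ] [130. 229.]
wrist rod_root 0.67 [0.5551 0.0575 0.1522] [273. 225.]
wrist plate 0.94 [0.5435 0.0528 0.0814] [254. 197.]
[0.5471 0.052  0.1792] [-179.9949   -0.0017   97.6641]
```

View pics/c11.png

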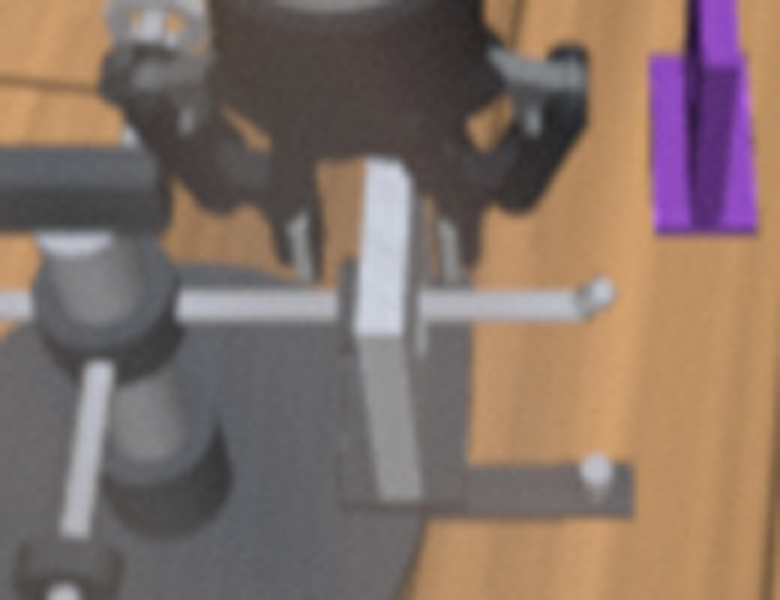

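View pics/wrist11b.png

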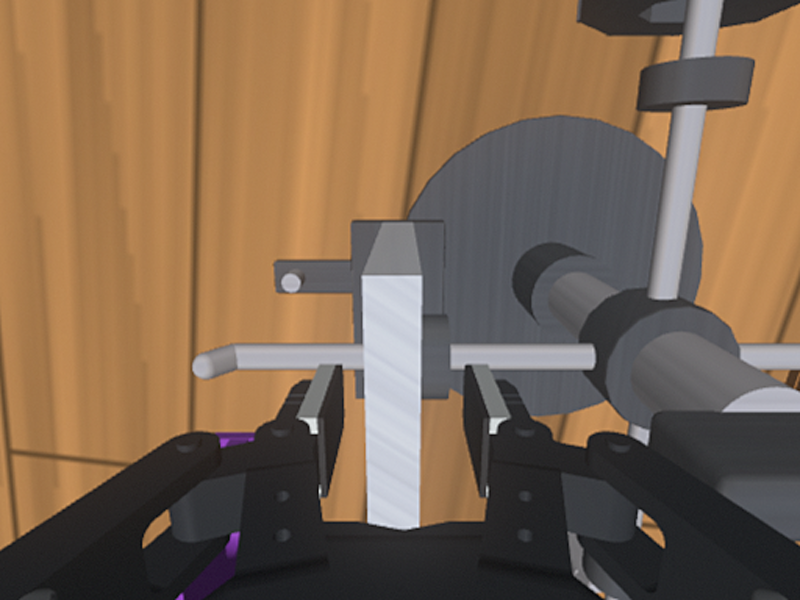

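```bash
python3 -m jog '[[38,0,0,-0.05,0],[38,0,0,-0.1,0],[38,0,0,-0.2,0],[38,0,0,-0.25,0],[38,0,0,-0.25,0],[38,0,0,-0.25,0],[38,0,0,0,0],[38,0,0,0,0],[38,0,0,0,0]]'; python3 look.py 12 side wrist top; python3 -c "
import cv2,numpy as np
a=cv2.imread('pics/side12.png')[190:290,150:280]
b=cv2.imread('pics/wrist12.png')
cv2.imwrite('pics/c12.png',np.hstack([cv2.resize(a,(390,300),interpolation=cv2.INTER_CUBIC),cv2.resize(b,(400,300))]))"
```

```text
time_s: 29.7
position: [0.5464, 0.052, 0.3436]
eef_rot: [-179.9, -0.0, 97.7]
wrist_force: [-0.5, -0.0, -0.8]
width: 0.443
[-0.5076 -0.0252 -0.8064]
side plate_hole 0.96 [0.541  0.0554 0.1443] [217. 243.]
side empty_hook_tip 0.73 [0.4729 0.0418 0.1512] [251. 240.]
side rod_root 0.65 [0.5559 0.0582 0.1502] [209. 242.]
side rod_root 0.18 [0.5394 0.0552 0.1426] [218. 244.]
side loading_post 0.97 [0.4762 0.0418 0.0229] [249. 267.]
side plate 0.65 [0.5463 0.0524 0.0862] [216. 255.]
wrist plate_hole 0.87 [0.5414 0.0522 0.1398] [254. 171.]
wrist empty_hook_tip 0.63 [0.4746 0.0448 0.1499] [192. 172.]
wrist loading_post 0.75 [0.4793 0.0448 0.0248] [213. 156.]
wrist loading_post 0.66 [0.6393 0.0668 0.0012] [319. 153.]
wrist plate 0.91 [0.5409 0.0524 0.084 ] [254. 163.]
top plate_hole 0.95 [0.5454 0.0517 0.1413] [195. 176.]
top rod_root 0.63 [0.5516 0.057  0.1476] [193. 173.]
top loading_post 0.81 [0.4758 0.0447 0.0247] [200. 211.]
top plate 0.93 [0.5458 0.0499 0.0843] [199. 181.]
[0.5472 0.052  0.3443] [179.9933   0.0023  97.6632]
```

View pics/c12.png

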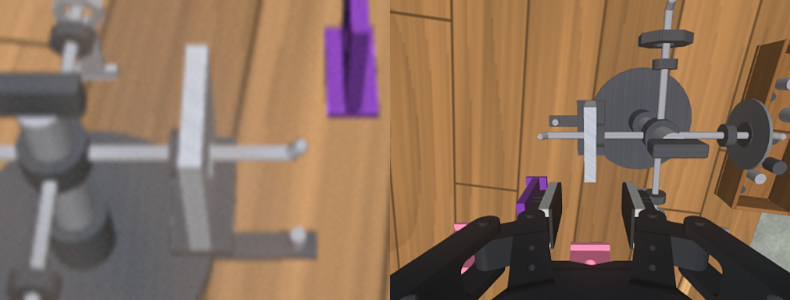

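View pics/side12b.png

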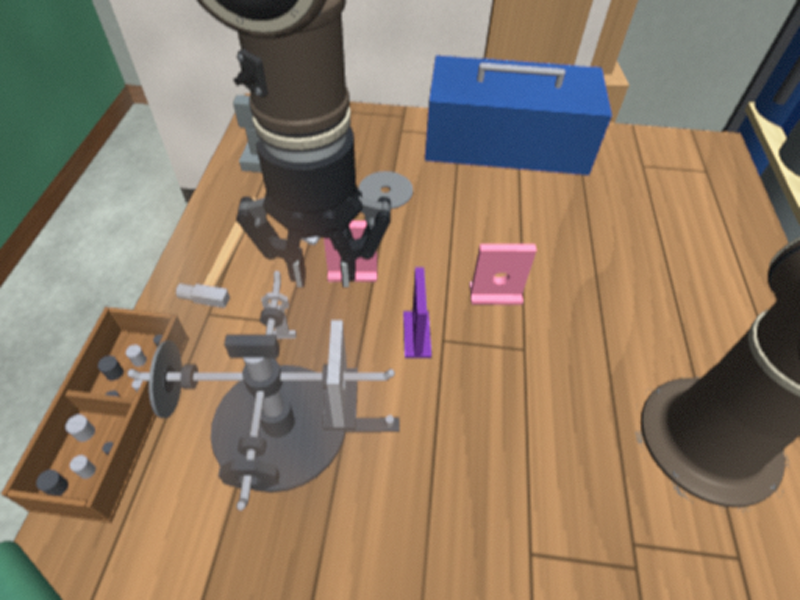

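View pics/wrist12b.png

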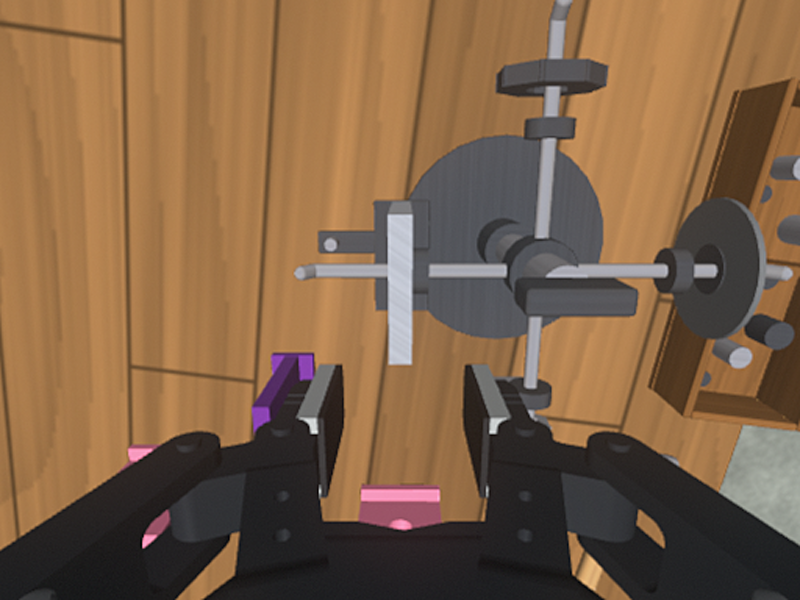

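Run:
```python
from h import *
P=arm.camera_params('wrist')
ax=np.array([.6405,.065]);u=np.array([-.991,-.134])
for n,a,b,z in [('top mid',400,290,.211),('top inner edge',412,270,.211),('foot',402,203,.096),('foot in',429.5,203,.096),('foot out',375,203,.096)]:
    w=ray(P,a*.64,b*.64,z)[:2]; print(n,w,(w-ax)@u)
for q in ([.5449,.0518],): print('contact tcp',(np.array(q)-ax)@u)
im=cv2.imread('pics/wrist12.png')[120:240,180:340]; cv2.imwrite('pics/c13.png',cv2.resize(im,(800,600),interpolation=cv2.INTER_CUBIC))
```

```text
top mid [0.54505605 0.05330047] 0.09615269460143232
top inner edge [0.55033593 0.06598074] 0.08922117742869289
foot [0.54049376 0.0952762 ] 0.095049172968727
foot in [0.56195653 0.09817723] 0.07339082727914178
foot out [0.51942363 0.09242824] 0.11631129770863294
contact tcp 0.09650839999999991
```

View pics/c13.png

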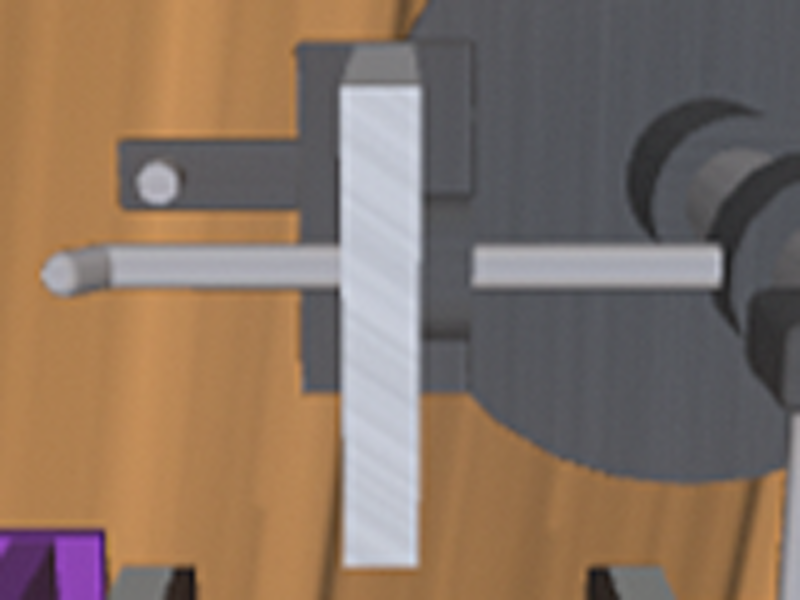

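The plate bears against the collar with no gap, its centre 96.2 mm from the axis against 96.5 mm at felt contact. It hangs upright, and the rod is still over the post.

```bash
python3 -m jog '[[38,0,0,0,0],[38,0,0,0,0],[38,0,0,0,0],[38,0,0,0,0],[38,0,0,0,0]]'; python3 -c "
from cell import arm
print(arm.hand_in())"
```

```text
time_s: 31.1
position: [0.5471, 0.052, 0.3442]
eef_rot: [-180.0, 0.0, 97.7]
wrist_force: [0.0, -0.3, 0.4]
width: 0.445
the job is handed in; nothing more can be done
None
```

The job is done and handed in at 31 s of the 72 s allowed.

- **Hook stand:** I turned it about +119° by its top bar. The last wrist picture before letting go showed the empty rod in line with the loading post to within about 1 mm.
- **Plate:** I hung the grey aluminium plate on the empty hook by its hole without touching the lip. I slid it in until contact was felt, pressed at 7–10 N for about a second, lowered it onto the rod, let go and moved the gripper clear.
- **Last checks:** The plate hangs upright with no visible gap to the collar. Its centre is 96.2 mm from the turning axis, against 96.5 mm when contact was felt. The wrist force read zero afterwards, and I touched nothing else on the bench.

No check failed. The one small disagreement was the networks' fixes on the hook tip and the hole, which scattered by 4 to 6 mm.

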